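# Feel along the whetstone in its sprung holder

### The job

Feel the whetstone in the sprung holder for hollows: shut the fingers, set the fingertips lightly on top of the stone at the end next to the thumbscrew block, and draw them along its middle line to the other end in touch all the way, so that the sprung tray stays a little down but never near its bottom. Finish while holding the fingertips there, still resting lightly on that far end; do not lift or shift the stone, and leave everything else on the bench alone.

Things in the scene. Friction and masses are not known exactly. Their poses are not given: they have to be found in the camera images.
- holder: steel holder for a whetstone, fixed to the bench, 90 mm wide and about 250 mm long. Origin: on the bench surface, below the middle of the stone; its y axis runs along the stone and points to the end with the steel end block and round thumbscrew (block 101 to 125 mm from the origin, its top 48 mm above the bench; screw head to 148 mm), x is across, z up. The other end (-y) has no block. It can stand at any yaw
- long_stone: the whetstone in the holder, 60 mm (x) by 180 mm (y) by 24 mm; it lies loose, flat, in the holder's shallow tray and is centred over the holder's origin. Origin: centre of its underside, 30 mm above the bench when nobody presses; it may be turned by at most a degree or two against the holder
- stone_top (a point): centre of the stone's flat top face, 54 mm above the bench while unpressed; axes as the stone
- holder_bed (a joint): how far the holder's sprung tray (72x192 mm, 12 mm lips round the stone's foot) with the stone on it is pressed down, in m: 0 = fully up, 0.012 = bottomed. It sinks level wherever the stone is pressed; it starts to give at about 1.5 N and takes 0.5 N more for each mm, and comes back up by itself when let go
- short_stone: whetstone, grey, 50x150x20 mm, lying flat on the bench beside the holder, about 0.1 m from its long axis; to be left where it is. Origin: centre of its underside
- wedge_guide: small wedge-shaped angle guide, 30x59x27 mm, on the bench on the other side of the holder, about 0.1 m from its long axis; to be left where it is. Origin: centre of its underside
- tin: round flat tin, 66 mm across, 28 mm high; bystander. Origin: centre of its underside
- brush: wooden bench brush, 31x129x34 mm; bystander. Origin: centre of its underside
- tape_roll: roll of tape lying flat, 54 mm across, 25 mm high; bystander. Origin: centre of its underside
- cup: small open cup, 65 mm across, 56 mm high; bystander. Origin: centre of its underside
Things that resemble listed ones, but are neither listed nor needed, are in the scene too. What is shaped like the long_stone but yellow is not meant.

How it is judged (in metres and radians):
On the way, in this order (a step that is already met when the one before it is completed fails the run):
1. the closed fingertips rest on the stone's end next to the block with the thumbscrew (50 to 92 mm from the stone's middle), pressing it down slightly (y of the grasp point in the frame of holder between 0.05 and 0.092 m and x of the grasp point in the frame of holder between -0.02 and 0.02 m and contact force between the fingers and long_stone above 0.3 N and value of joint holder_bed above 0.0007 m), for 0.2 s.
2. still touching, within 20 mm of the long middle line, 40 mm before the stone's middle (y of the grasp point in the frame of holder between 0.031 and 0.049 m and x of the grasp point in the frame of holder between -0.02 and 0.02 m and contact force between the fingers and long_stone above 0.3 N and value of joint holder_bed above 0.0007 m).
3. still touching, within 20 mm of the long middle line, 20 mm before the stone's middle (y of the grasp point in the frame of holder between 0.011 and 0.029 m and x of the grasp point in the frame of holder between -0.02 and 0.02 m and contact force between the fingers and long_stone above 0.3 N and value of joint holder_bed above 0.0007 m).
4. still touching, at the stone's middle (y of the grasp point in the frame of holder between -0.009 and 0.009 m and x of the grasp point in the frame of holder between -0.02 and 0.02 m and contact force between the fingers and long_stone above 0.3 N and value of joint holder_bed above 0.0007 m).
5. still touching, within 20 mm of the long middle line, 20 mm beyond the stone's middle (y of the grasp point in the frame of holder between -0.029 and -0.011 m and x of the grasp point in the frame of holder between -0.02 and 0.02 m and contact force between the fingers and long_stone above 0.3 N and value of joint holder_bed above 0.0007 m).
6. still touching, within 20 mm of the long middle line, 40 mm beyond the stone's middle (y of the grasp point in the frame of holder between -0.049 and -0.031 m and x of the grasp point in the frame of holder between -0.02 and 0.02 m and contact force between the fingers and long_stone above 0.3 N and value of joint holder_bed above 0.0007 m).
At the end, for the whole second after the job is handed in: The fingertips' middle rests on the stone (over 0.3 N) 52 to 92 mm from its middle, away from the block, within 20 mm of its long middle line; the tray is 0.7 to 10 mm down; the stone lies still in it within 6 mm of its place; no other thing has moved over 15 mm (y of the grasp point in the frame of holder between -0.092 and -0.052 m and x of the grasp point in the frame of holder between -0.02 and 0.02 m and contact force between the fingers and long_stone above 0.3 N and value of joint holder_bed between 0.0007 and 0.01 m and z of long_stone in the frame of holder below 0.032 m and horizontal distance between long_stone and holder below 0.006 m and linear speed of long_stone below 0.01 m/s and distance of each of short_stone, wedge_guide, tin, brush, tape_roll, cup from where it was at the start of the episode below 0.015 m); the arm keeps its last pose, push and grip.
It fails at once if the fingertips press hard: the sprung tray goes down more than 10 of its 12 mm, or the fingers push on the holder or stone with more than 20 N (value of joint holder_bed above 0.01 m or contact force between the fingers and holder above 20 N or contact force between the fingers and long_stone above 20 N).
It fails at once if the fingertips are lifted off on the way along the stone (low over its middle part with the tray back up) (y of the grasp point in the frame of holder between -0.045 and 0.045 m and x of the grasp point in the frame of holder between -0.03 and 0.03 m and z of the grasp point in the frame of holder below 0.095 m and value of joint holder_bed below 0.0005 m).
It fails at once if the stone is lifted or tipped in the tray (z of long_stone in the frame of holder above 0.035 m or angle between long_stone's own z axis and vertical above 0.1 rad).
It fails at once if another thing on the bench is moved by more than 15 mm (distance of any of short_stone, wedge_guide, tin, brush, tape_roll, cup from where it was at the start of the episode above 0.015 m).
It also fails if it takes over 38 s, if anything falls off the work surface, if the arm or the gripper's body presses on something with over 40 N, if the wrist force passes 120 N, or if a joint passes its speed limit or range.

### The arm

A 7-joint arm with a two-finger parallel gripper is mounted at the origin on a cart in front of the work surface, level with it; the furniture and walls round the work are solid. World frame = base frame: x ahead of the robot, y to its left, z up, the work surface at z = 0. Lengths are in m, angles in degrees, forces in N, time in s.
With the tool pointing down it reaches from about 0.4 to 0.925 m from the base axis. Payload 5.6 kg.
Tool frame: the origin (TCP) lies midway between the tips of the shut fingers; the grasp point (between the pads) lies 19 mm behind it; z points along the fingers, y is the line along which they close (so a half turn about z gives the same grasp; the last joint's range is limited). The gripper opens to 85 mm and grips with 20 to 120 N. Pads are 22 mm wide; open, the fingers measure 114 mm over their backs; the gripper's body (76 mm by 85 mm) begins 54 mm behind the grasp point. The pads swing forward as they close: fully open they stand 13 mm farther back than shut.
Start: joints at [62.796, 26.786, -0.665, 91.828, 0.344, 61.387, -3.226], TCP at [0.272, -0.59, 0.231] pointing down, gripper open.
Joint ranges: [-144.91, 144.91], [-17.63, 115.5], [-89.93, 88.59], [15.96, 139.68], [-74.01, 254.01], [8.47, 105.57], [-167.45, 167.45]. Speed limits (degrees/s): [147.25, 147.25, 180, 180, 180, 180, 180].

### API

Orientations are given as [roll, pitch, yaw] about the fixed x, y, z axes, in that order (R = Rz(yaw) Ry(pitch) Rx(roll)).
In Python, from rig import manip gives the robot as it stands. The module is installed in compiled form; this text tells all that it offers.
- The arm moves only by the tool carry_out, never from a script. Its argument "moves" is a list of rows, each an object with "gripper": the opening, from 0 (shut) to 1 (fully open); "linear": the shift along the tool's x, y, z as a fraction of full scale, a list of three; "rot": the turn, a rotation vector about the tool's x, y, z as a fraction of full scale, a list of three. A call has 1 to 10 rows; each row shifts and turns the commanded pose from where the row before left it, along the tool's axes as they then stand; what a row does not reach is not made up. Full scale, the value 1, is 0.1 m for a shift and 180 degrees for a turn. A row lasts 1/8 s, in which the tool goes at most 62.5 mm and 10.7 degrees, less where a joint would pass 70% of its speed; a pose out of reach is approached as far as the arm can. A call with a number of a shift or a turn outside -1 to 1 is refused whole. A call with a gripper value outside its range is refused whole. The fingers move at their own pace and stop on an object; the grip force is fixed at half the most. Time passes only in rows, so rows that do not move let the fingers close. It gives the time, the measured TCP pose, the force and the opening at its end, in the units of the state.
- manip.sense(): the state, without advancing time (a new reading comes with each control period).
- manip.camera(name): name is "scene" or "top"; returns the picture (384x512x3 uint8, red, green, blue); there is no depth.
- manip.camera_model(name): a dict with "fx", "fy", "cx", "cy" (pixels), "dist_coeffs" ([k1, k2, p1, p2, k3] as OpenCV has them; the pictures are not rectified), "pose" (4x4, takes a point from camera to world coordinates). Camera axes: x right, y down, z forward; pixel columns grow to the right and rows downward; lengths in m; the calibration is good to about 2 mm. A picture is of the moment at which its call begins. camera_model takes no time and is no camera call.
- manip.job_done(): hands the job in, once; it reports no verdict.
The state is a dict: "t": time; "qpos": joint angles; "joint_vel": joint speeds; "tau": joint torques, N m; "ee_pos": TCP position; "orientation": TCP orientation; "force": force on the tool from outside, world axes, zero at the start; "moment": the same for the moment, N m; "width": opening from 0.0 (shut) to 1.0 (fully open).
Only numpy, scipy, OpenCV 4.12 (cv2) and the standard library are available. Lean on these libraries where they do the work, as an engineer would, in place of code of your own. Each camera call takes 0.05 s, during which the arm holds its last target. There are 200 camera calls.

## Working session

There is one attempt and no reset: what is moved stays moved. The work goes in short steps, Python scripts to look and compute and a tool call to move; the robot and the scene stay as the last step left them, time stands still between calls to the robot, and variables do not carry over. Pictures are saved under pics/ and viewed, on a budget of 10 in all, crops included, one or two more only if the job needs it, and the job is handed in when it is done.

Besides the shell and the picture viewer there is one more tool, called by a JSON object that holds its "op" and its "data", one argument or row to a line. carry_out: Moves the arm, as the interface text tells. Shift numbers are shares of 0.1 m and turn numbers shares of 180 degrees, none past 1 either way. Its arguments: {"type":"object","properties":{"moves":{"type":"array","items":{"type":"object","properties":{"gripper":{"type":"number"},"linear":{"type":"array","items":{"type":"number"}},"rot":{"type":"array","items":{"type":"number"}}}}}},"required":["moves"]}

```bash
mkdir -p pics
python3 - <<'E'
from rig import manip
import cv2
for n in("top","scene"):
    cv2.imwrite(f"pics/{n}0.png",manip.camera(n)[:,:,::-1])
    m=manip.camera_model(n);print(n,{k:(v.round(3).tolist() if hasattr(v,'round') and k=='pose' else v) for k,v in m.items()})
print(manip.sense())
E
```

```text
top {'fx': 484.55123419838003, 'fy': 484.55123419838003, 'cx': 254.32415136345998, 'cy': 193.97045874063696, 'dist_coeffs': array([0.01606697, 0.        , 0.        , 0.        , 0.        ]), 'pose': [[-0.003, -0.997, 0.076, 0.424], [-1.0, 0.005, 0.021, -0.038], [-0.021, -0.076, -0.997, 1.631], [0.0, 0.0, 0.0, 1.0]]}
scene {'fx': 350.3603745089588, 'fy': 350.3603745089588, 'cx': 250.87969753552866, 'cy': 189.36515248067695, 'dist_coeffs': array([0.01690048, 0.        , 0.        , 0.        , 0.        ]), 'pose': [[-0.744, -0.33, 0.58, 0.077], [-0.667, 0.395, -0.631, 0.542], [-0.021, -0.857, -0.515, 0.524], [0.0, 0.0, 0.0, 1.0]]}
{'t': 0.1, 'qpos': array([62.79490713, 26.83308132, -0.66534968, 91.87736704,  0.34347596,
       61.38721098, -3.2233099 ]), 'joint_vel': array([-0.08515918, -0.1786132 , -0.05570526, -0.13639869,  0.04095097,
       -0.02121469, -0.00962019]), 'tau': array([ 3.40435063e-04, -5.33512652e+01,  2.13171111e-02, -2.51962370e+01,
        1.14487507e-02,  4.30272165e-03,  1.81431932e-05]), 'ee_pos': array([ 0.27176664, -0.58988321,  0.23039706]), 'orientation': array([-1.79904531e+02,  6.30310920e-03,  2.47404925e+01]), 'force': array([0.32146899, 0.36504354, 0.41959809]), 'moment': array([-0.0121908 , -0.02922229,  0.01779627]), 'width': 1.0018204120924663}
```

View pics/top0.png

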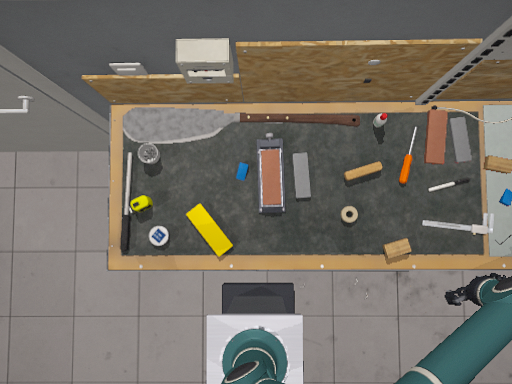

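View pics/scene0.png

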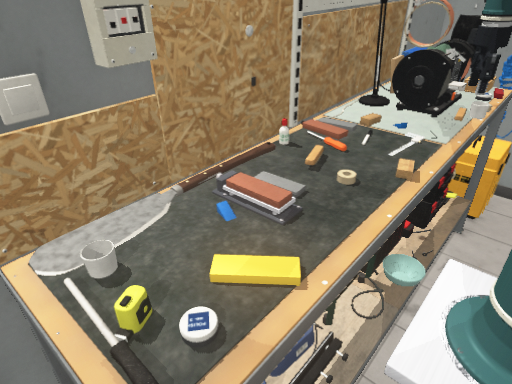

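The top view shows the holder at about (270,177): red stone in it, thumbscrew at the far end (269,135), short stone at (302,176), blue wedge at (242,171). The scene view agrees. Next I measure the stone.

```bash
cat > h.py <<'E'
from rig import manip
import cv2,numpy as np
def ray(n,uv,z):
    m=manip.camera_model(n);K=np.array([[m['fx'],0,m['cx']],[0,m['fy'],m['cy']],[0,0,1]])
    p=cv2.undistortPoints(np.float64(uv).reshape(-1,1,2),K,np.array(m['dist_coeffs']))[:,0]
    P=np.array(m['pose']);d=np.c_[p,np.ones(len(p))]@P[:3,:3].T
    return P[:3,3]+d*((z-P[2,3])/d[:,2])[:,None]
E
python3 - <<'E'
from h import *
im=cv2.imread("pics/top0.png");hsv=cv2.cvtColor(im,cv2.COLOR_BGR2HSV)
m=cv2.inRange(hsv,(0,70,60),(14,255,255));w=np.zeros_like(m);w[140:220,250:292]=m[140:220,250:292]
c=max(cv2.findContours(w,0,2)[0],key=cv2.contourArea)
r=cv2.minAreaRect(c);print(r)
P=ray("top",c[:,0].astype(float),.054)[:,:2]
r=cv2.minAreaRect(P.astype(np.float32));print(r, cv2.boxPoints(r))
print("screw",ray("top",[[269,135.5]],.036))
E
```

```text
((270.6861267089844, 176.65255737304688), (55.075958251953125, 17.705842971801758), 87.70938873291016)
((0.6010298728942871, -0.058269307017326355), (0.18114638328552246, 0.05785946175456047), 1.8592967987060547) [[ 0.5095657  -0.03229347]
 [ 0.511443   -0.09012246]
 [ 0.69249403 -0.08424515]
 [ 0.6906167  -0.02641615]]
screw [[ 0.74045127 -0.05370532  0.036     ]]
```

Stone centre is about (0.601, -0.058), with its long axis 1.9° from world x and the block end at +x. The screw position agrees. I'll turn, shut the fingers and travel high.

{"op": "carry_out", "data": {
  "moves": [
    {"gripper":0,"linear":[0,0,0],"rot":[0,0,0.0423]},
    {"gripper":0,"linear":[0,0,0],"rot":[0,0,0.0423]},
    {"gripper":0,"linear":[0,0,0],"rot":[0,0,0.0423]},
    {"gripper":0,"linear":[0.3,-0.37,0],"rot":[0,0,0]},
    {"gripper":0,"linear":[0.3,-0.37,0],"rot":[0,0,0]},
    {"gripper":0,"linear":[0.3,-0.37,0],"rot":[0,0,0]},
    {"gripper":0,"linear":[0.3,-0.37,0],"rot":[0,0,0]},
    {"gripper":0,"linear":[0.3,-0.37,0],"rot":[0,0,0]},
    {"gripper":0,"linear":[0.3,-0.37,0],"rot":[0,0,0]},
    {"gripper":0,"linear":[0.3,-0.37,0],"rot":[0,0,0]}
  ]
}}

```text
t: 1.35
ee_pos: [0.4739, -0.3231, 0.231]
orientation: [-180.0, 0.0, 1.9]
force: [-0.2, -0.5, -0.5]
width: -0.003
```

{"op": "carry_out", "data": {
  "moves": [
    {"gripper":0,"linear":[0.3,-0.37,0],"rot":[0,0,0]},
    {"gripper":0,"linear":[0.3,-0.37,0],"rot":[0,0,0]},
    {"gripper":0,"linear":[0.3,-0.37,0],"rot":[0,0,0]},
    {"gripper":0,"linear":[0.3,-0.37,0],"rot":[0,0,0]},
    {"gripper":0,"linear":[0.3,-0.37,0],"rot":[0,0,0]},
    {"gripper":0,"linear":[0.3,-0.37,0],"rot":[0,0,0]},
    {"gripper":0,"linear":[0.3,-0.37,0],"rot":[0,0,0]},
    {"gripper":0,"linear":[0,0,0],"rot":[0,0,0]},
    {"gripper":0,"linear":[0,0,0],"rot":[0,0,0]}
  ]
}}

```text
t: 2.48
ee_pos: [0.6741, -0.0594, 0.2305]
orientation: [180.0, 0.1, 1.9]
force: [-0.4, -0.6, 0.4]
width: 0.001
```

{"op": "carry_out", "data": {
  "moves": [
    {"gripper":0,"linear":[0,-0.035,0.4],"rot":[0,0,0]},
    {"gripper":0,"linear":[0,0,0.4],"rot":[0,0,0]},
    {"gripper":0,"linear":[0,0,0.4],"rot":[0,0,0]},
    {"gripper":0,"linear":[0,0,0.35],"rot":[0,0,0]},
    {"gripper":0,"linear":[0,0,0],"rot":[0,0,0]},
    {"gripper":0,"linear":[0,0,0],"rot":[0,0,0]}
  ]
}}

```text
t: 3.22
ee_pos: [0.6752, -0.0565, 0.0778]
orientation: [180.0, -0.1, 1.8]
force: [-0.6, 1.0, 1.1]
width: -0.0
```

Run:
```python
from h import *
a=cv2.resize(manip.camera("scene")[110:230,180:340,::-1],None,fx=4,fy=4,interpolation=2)
cv2.imwrite("pics/s1.png",a)
s=manip.sense();print(s['ee_pos'],s['force'],s['qpos'])
```

```text
[ 0.67575146 -0.0561769   0.07843818] [-0.23428786  0.78731168 -0.40449225] [  6.72848892  39.35735582  -6.91968109  93.07420233   5.95863368
  47.74198812 -90.80075918]
```

View pics/s1.png

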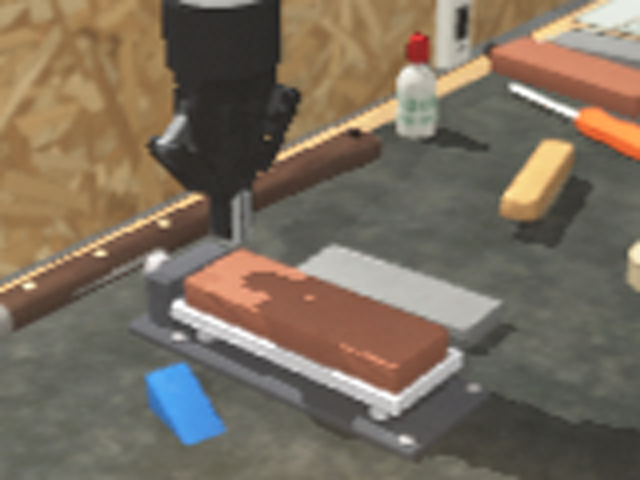

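The picture shows the tips at (230,245), over the block end of the stone. Their touch point projects to about (230,275), near the middle line. Lowering slowly.

{"op": "carry_out", "data": {
  "moves": [
    {"gripper":0,"linear":[-0.04,0,0.08],"rot":[0,0,0]},
    {"gripper":0,"linear":[0,0,0.05],"rot":[0,0,0]},
    {"gripper":0,"linear":[0,0,0.05],"rot":[0,0,0]},
    {"gripper":0,"linear":[0,0,0.03],"rot":[0,0,0]},
    {"gripper":0,"linear":[0,0,0.02],"rot":[0,0,0]},
    {"gripper":0,"linear":[0,0,0.02],"rot":[0,0,0]},
    {"gripper":0,"linear":[0,0,0.02],"rot":[0,0,0]},
    {"gripper":0,"linear":[0,0,0],"rot":[0,0,0]},
    {"gripper":0,"linear":[0,0,0],"rot":[0,0,0]}
  ]
}}

```text
t: 4.4
ee_pos: [0.6705, -0.0553, 0.0494]
orientation: [180.0, 0.0, 1.9]
force: [-2.0, 0.8, 3.6]
width: 0.001
```

Run:
```python
from h import *
a=cv2.resize(manip.camera("scene")[110:230,180:340,::-1],None,fx=4,fy=4,interpolation=2)
cv2.imwrite("pics/s2.png",a)
s=manip.sense();print(s['ee_pos'],s['force'])
```

```text
[ 0.67046246 -0.05534823  0.04943014] [-2.12646429  0.02877094  3.70444135]
```

View pics/s2.png

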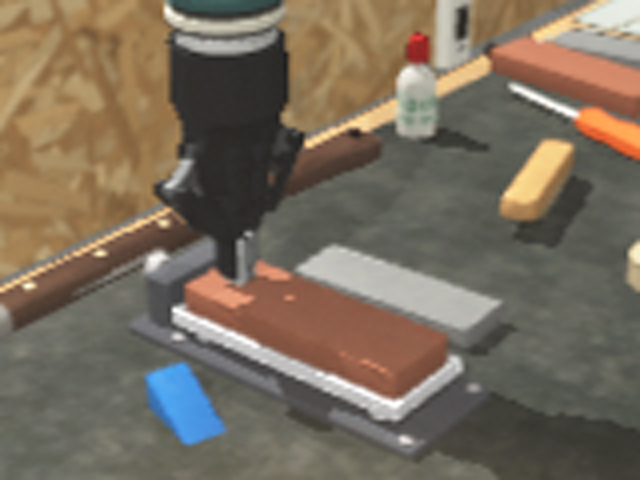

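Tray is about 4.5 mm down at 3.7 N, with the tips on the stone near the block at about (240,280). Drawing along -x of the tool.

{"op": "carry_out", "data": {
  "moves": [
    {"gripper":0,"linear":[-0.02,0,0],"rot":[0,0,0]},
    {"gripper":0,"linear":[-0.04,0,0],"rot":[0,0,0]},
    {"gripper":0,"linear":[-0.04,0,0],"rot":[0,0,0]},
    {"gripper":0,"linear":[-0.04,0,0],"rot":[0,0,0]},
    {"gripper":0,"linear":[-0.04,0,0],"rot":[0,0,0]},
    {"gripper":0,"linear":[-0.04,0,0],"rot":[0,0,0]},
    {"gripper":0,"linear":[-0.04,0,0],"rot":[0,0,0]},
    {"gripper":0,"linear":[-0.04,0,0],"rot":[0,0,0]}
  ]
}}

```text
t: 5.45
ee_pos: [0.6403, -0.0564, 0.0493]
orientation: [180.0, -0.0, 1.9]
force: [3.0, -0.4, 4.3]
width: -0.002
```

{"op": "carry_out", "data": {
  "moves": [
    {"gripper":0,"linear":[-0.04,0,0],"rot":[0,0,0]},
    {"gripper":0,"linear":[-0.04,0,0],"rot":[0,0,0]},
    {"gripper":0,"linear":[-0.04,0,0],"rot":[0,0,0]},
    {"gripper":0,"linear":[-0.04,0,0],"rot":[0,0,0]},
    {"gripper":0,"linear":[-0.04,0,0],"rot":[0,0,0]},
    {"gripper":0,"linear":[-0.04,0,0],"rot":[0,0,0]},
    {"gripper":0,"linear":[-0.04,0,0],"rot":[0,0,0]},
    {"gripper":0,"linear":[-0.04,0,0],"rot":[0,0,0]},
    {"gripper":0,"linear":[-0.04,0,0],"rot":[0,0,0]},
    {"gripper":0,"linear":[-0.04,0,0],"rot":[0,0,0]}
  ]
}}

```text
t: 6.7
ee_pos: [0.6003, -0.0577, 0.0493]
orientation: [180.0, 0.0, 1.9]
force: [2.5, 0.4, 3.2]
width: -0.003
```

{"op": "carry_out", "data": {
  "moves": [
    {"gripper":0,"linear":[-0.04,0,0],"rot":[0,0,0]},
    {"gripper":0,"linear":[-0.04,0,0],"rot":[0,0,0]},
    {"gripper":0,"linear":[-0.04,0,0],"rot":[0,0,0]},
    {"gripper":0,"linear":[-0.04,0,0],"rot":[0,0,0]},
    {"gripper":0,"linear":[-0.04,0,0],"rot":[0,0,0]},
    {"gripper":0,"linear":[-0.04,0,0],"rot":[0,0,0]},
    {"gripper":0,"linear":[-0.04,0,0],"rot":[0,0,0]},
    {"gripper":0,"linear":[-0.04,0,0],"rot":[0,0,0]},
    {"gripper":0,"linear":[-0.04,0,0],"rot":[0,0,0]},
    {"gripper":0,"linear":[-0.04,0,0],"rot":[0,0,0]}
  ]
}}

```text
t: 7.95
ee_pos: [0.5603, -0.0591, 0.0493]
orientation: [180.0, -0.0, 1.9]
force: [2.7, 0.6, 3.1]
width: 0.001
```

{"op": "carry_out", "data": {
  "moves": [
    {"gripper":0,"linear":[-0.04,0,0],"rot":[0,0,0]},
    {"gripper":0,"linear":[-0.04,0,0],"rot":[0,0,0]},
    {"gripper":0,"linear":[-0.04,0,0],"rot":[0,0,0]},
    {"gripper":0,"linear":[-0.04,0,0],"rot":[0,0,0]},
    {"gripper":0,"linear":[-0.04,0,0],"rot":[0,0,0]},
    {"gripper":0,"linear":[-0.04,0,0],"rot":[0,0,0]},
    {"gripper":0,"linear":[-0.04,0,0],"rot":[0,0,0]},
    {"gripper":0,"linear":[-0.02,0,0],"rot":[0,0,0]},
    {"gripper":0,"linear":[0,0,0],"rot":[0,0,0]},
    {"gripper":0,"linear":[0,0,0],"rot":[0,0,0]}
  ]
}}

```text
t: 9.2
ee_pos: [0.5301, -0.06, 0.0491]
orientation: [180.0, 0.1, 1.9]
force: [2.3, -0.5, 3.4]
width: -0.002
```

Run:
```python
from h import *
a=cv2.resize(manip.camera("scene")[110:230,180:340,::-1],None,fx=4,fy=4,interpolation=2)
cv2.imwrite("pics/s3.png",a)
s=manip.sense();print(s['t'],s['ee_pos'],s['force'])
```

```text
9.25 [ 0.53016028 -0.06007156  0.04908726] [ 1.22811235 -0.24327314  4.15251207]
```

View pics/s3.png

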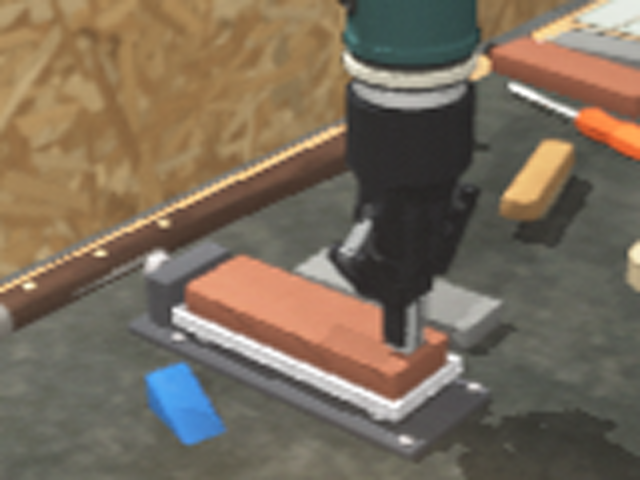

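The tips rest at (405,345) on the far end. The stone sits squarely in its tray, and nothing else has moved. Handing in.

```bash
python3 -c "
from rig import manip
print(manip.job_done());s=manip.sense();print(s['t'],s['ee_pos'],s['force'])"
```

```text
the job is handed in; nothing more can be done
None
the job is handed in; nothing more can be done
```

I drew the shut fingertips along the stone's middle line, from about +69 mm on the block side to about -71 mm at the far end, and handed the job in with them still resting there. It took about 9.3 s of the 38 s allowed.

- **Touch:** The upward force read 3 to 4.5 N at every check. The tip height stayed at 49.1 to 49.4 mm against 54 mm unpressed, so the tray was about 4.5 to 5 mm down. I found no hollow, but I only read the height about every 30 to 40 mm.
- **Line:** The tips stayed within about 1 mm of the measured middle line.
- **Last picture:** The fingertips are on the far end, the stone sits squarely in its tray, and the short stone and wedge have not visibly moved. I judged the stone's place by eye and did not measure its shift. The tin, cup and tape roll were outside or at the edge of the cropped view, but the arm stayed well above them on the way in.

No check failed or disagreed. The hand-in gave no verdict, and no reading could be taken after it.

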